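# Bolt the lid of the electrical test enclosure

## Robot

A 6-joint arm with a two-finger parallel gripper is mounted at the origin on the work surface. World frame = base frame: x ahead of the robot, y to its left, z up, the work surface at z = 0. Lengths are in m, angles in rad, forces in N, time in s.
With the tool pointing down it reaches from about 0.425 to 0.925 m from the base axis. Payload 12.5 kg.
Tool frame: the origin (TCP) lies between the finger pads; the fingertips stand 22 mm ahead of it and the grasp point (between the pads) lies 3 mm ahead of it (env.tip_extent is the distance from the TCP to the fingertips, in m); z points along the fingers, y is the line along which they close (so a half turn about z gives the same grasp; the last joint's range is limited). The gripper opens to 85 mm and grips with 20 to 120 N. Pads are 22 mm wide; open, the fingers measure 114 mm over their backs; the gripper's body (76 mm by 85 mm) begins 54 mm behind the grasp point. The pads swing forward as they close: fully open they stand 13 mm farther back than shut.
Start: joints at [1.181, 0.491, 1.559, -0, 1.092, -0.106], TCP at [0.175, 0.6, 0.223] pointing down, gripper open.
Joint ranges: [-3.1, 3.1], [-0.84, 2.19], [0.05, 2.79], [-1.13, 4.28], [0.06, 2.93], [-2.69, 2.69]. Speed limits (rad/s): [2.22, 2.22, 2.79, 3.14, 3.14, 3.14].

## Interface

Orientations are given as a unit quaternion [x, y, z, w].
In Python, from bench import env gives the robot as it stands. Calls block until the motion is done:
- env.move_pose(position, orientation): joint-space move of the TCP to a pose.
- env.servo_line(position, feed=0.15, ori=None): straight line of the TCP; ori=None keeps the orientation; feed is the mean speed in m/s.
- env.set_joints(angles): joint-space move.
- env.command_gripper(opening, f_grip=None): opening from 0.0 (shut) to 1.0 (fully open); f_grip is the grip in N (None keeps the last); returns when the fingers have stopped.
- env.hold(seconds).
- env.solve_ik(position, orientation): joint angles nearest the present ones, or None.
- env.state(): the state.
- env.get_image(name): name is "scene" or "side" or "wrist"; returns the picture (480x640x3 uint8, blue, green, red); there is no depth.
- env.camera_params(name): a dict with "fx", "fy", "cx", "cy" (pixels), "extrinsics" (4x4, takes a point from world to camera coordinates); the wrist camera has in their place "T_tool_cam" (4x4, takes a point from camera to tool coordinates, whose origin is the TCP and whose axes are the flange's). Camera axes: x right, y down, z forward; pixel columns grow to the right and rows downward; lengths in m; the calibration is good to about 2 mm. The wrist camera is an equidistant fisheye: a pixel r from the principal point sees the ray r / f radians off the axis. A picture is of the moment at which its call begins: read the wrist's pose just before it. camera_params takes no time and is no camera call.
A pose or a line that the arm cannot do raises env.PlanningError and nothing moves.
- env.job_done(): hands the job in; it is judged then, once.
The state is a dict: "time_s": time; "joints": joint angles; "qd": joint speeds; "tau": joint torques, N m; "ee_pos": TCP position; "ee_rot": TCP orientation; "wrist_force": force on the tool from outside, world axes, zero at the start; "moment": the same for the moment, N m; "finger_gap": opening from 0.0 (shut) to 1.0 (fully open); "finger_force": force on a finger pad.
Only numpy, scipy, OpenCV 4.12 (cv2) and the standard library are available. Lean on these libraries where they do the work, as an engineer would, in place of code of your own. Each camera call takes 0.05 s, during which the arm holds its last target. There are 200 camera calls.

## Task

The clear lid of the grey test enclosure is shut but not bolted. Using only the fingers, push the bolt's ball knob along the slot until the bolt has gone fully home through its keeper on the deck, then push the knob over sideways and down into the slot's side notch, right to its stop, so that the bolt cannot creep back. Do not lift the lid, and leave the things lying around the enclosure and on its deck where they are.

Things in the scene. Friction and masses are not known exactly. Their poses are not given: they have to be found in the camera images.
- enclosure: Grey metal box fixed on the bench, 260 (its x) by 370 (y) by 110 mm high. Origin: centre of its underside, on the bench; x points from its front wall to its back, y along its length, z up. The top is level: fixed aluminium deck from y = -185 to -57 mm, clear lid from y = -55 to 184 mm. On the deck: 23 mm posts at (0, -135) and (0, -160) mm, 13 mm lamps at (-115, -75) and (-115, -97).
- keeper (a point): Middle of the top of the keeper, a steel bridge on the deck that receives the bolt: 38 mm wide (x), 20 mm long (y), its top 146 mm above the bench; at (0, -76, 146) mm in the enclosure's frame.
- slot_corner (a point): Point on the bolt's axis at the corner of the L-slot, at (0, 12, 129) mm in the enclosure's frame, axes parallel to it. The straight slot runs from here to +y along the top of the barrel, the notch down the barrel's -x side. Barrel: steel, along y from y = -48 to 85 mm, 26 mm in diameter (slot lips and collars up to z = 145 mm), on a 66 mm wide plate on the lid, its top at z = 114 mm.
- knob_ball (a point): Centre of the bolt's black ball knob, 18 mm in diameter, on a 9 mm stem; 42 mm from the bolt's axis. At first it stands upright, 171 mm above the bench, 24 to 40 mm from slot_corner towards the enclosure's +y. With the bolt home it stands straight above slot_corner; turned fully over it lies 41 mm from the axis to the -x side and 7 mm above the axis.
- bolt (a joint): Travel of the bolt in m: 0 fully drawn back, 0.040 fully home in the keeper (knob moved 40 mm along the enclosure's -y). Stiff with about 2.5 N of friction; it stays where it is left.
- knob (a joint): Angle of the knob about the bolt's axis in rad: 0 upright, 1.4 turned over to the enclosure's -x side against the end of the notch. In the straight slot it only leans by about 0.1; it can turn over only with the bolt within 3 mm of home, and then holds the bolt there. About 1.5 N at the ball turns it; it stays where it is left.
- lid (a joint): Opening angle of the lid in rad: 0 shut; hinged along the enclosure's y = 185 mm edge, held shut by its weight alone (about 1 kg).
- solder_reel: Reel of solder standing on the deck, 54 mm in diameter, 42 mm high; origin at the centre of its underside. To be left alone.
- flux_jar: Small amber jar standing on the deck, 54 mm in diameter, 65 mm high; origin at the centre of its underside. To be left alone.
- screwdriver: Screwdriver lying on the bench past the hinge end of the enclosure, 190 mm long, 26 mm thick; origin under its middle. To be left alone.
- multimeter: Hand multimeter lying on the bench past the deck end, 145 by 76 by 34 mm (42 mm at its dial); origin at the centre of its underside. To be left alone.

How it is judged:
On the way, in this order (a step that is already met when the one before it is completed fails the run):
1. the bolt has been pushed home through the keeper (value of joint bolt above 0.0365 m), for 0.1 s.
2. the knob has been pushed over into the notch, to its stop (value of joint knob above 1.25 rad), for 0.1 s.
At the end, for the whole second after the job is handed in: The bolt is home (within 4 mm of its full 40 mm travel), the knob is turned over into the notch to within 0.15 rad (6 mm at the ball) of its stop at 1.4 rad, the lid is shut (under 0.02 rad), and the things around are within 20 mm of where they were (value of joint bolt above 0.036 m and value of joint knob above 1.25 rad and value of joint lid below 0.02 rad and distance of each of solder_reel, flux_jar, screwdriver, multimeter from where it was at the start of the episode below 0.02 m); the robot touches nothing.
It fails at once if the lid is lifted more than 0.04 rad (about 10 mm at its free edge) (value of joint lid above 0.04 rad).
It fails at once if one of the things around is moved by more than 20 mm (distance of any of solder_reel, flux_jar, screwdriver, multimeter from where it was at the start of the episode above 0.02 m).
It fails at once if the arm or the gripper's body, not the fingers, presses on the enclosure, its lid or its bolt with more than 3 N (contact force between the arm and enclosure above 3 N).
It also fails if it takes over 45 s, if anything falls off the work surface, if the arm or the gripper's body presses on something with over 40 N, if the wrist force passes 120 N, or if a joint passes its speed limit or range.

## Working session

There is one attempt and no reset: what is moved stays moved. The work goes in short steps, each a Python script; the robot and the scene stay as the last script left them, time stands still between calls to the robot, and variables do not carry over. Pictures are saved under pics/ and viewed, at most 10 in all, crops included, and the job is handed in when it is done.

```bash
ls; mkdir -p pics
python3 - <<'E'
from bench import env
import cv2,numpy as np
for n in ("scene","side","wrist"):
    cv2.imwrite(f"pics/{n}0.png",env.get_image(n)); print(n,env.camera_params(n))
s=env.state();print(s["time_s"],s["ee_pos"],s["ee_rot"],env.tip_extent)
E
```

```text
pics
scene {'fx': 598.554857764147, 'fy': 598.554857764147, 'cx': 327.59271451789596, 'cy': 238.00871715947204, 'extrinsics': array([[-0.68164807,  0.73166581, -0.0045878 ,  0.35074682],
       [ 0.53587757,  0.49495528, -0.6839989 , -0.25440673],
       [-0.49818786, -0.46870503, -0.72946861,  1.56803245],
       [ 0.        ,  0.        ,  0.        ,  1.        ]])}
side {'fx': 507.3869115700036, 'fy': 507.3869115700036, 'cx': 317.21056157989085, 'cy': 244.62220067217896, 'extrinsics': array([[ 0.89808638, -0.43981328, -0.00226516, -0.51715304],
       [-0.30636837, -0.62188385, -0.72069335,  0.30151301],
       [ 0.31556184,  0.64793886, -0.69325029,  0.90334168],
       [ 0.        ,  0.        ,  0.        ,  1.        ]])}
wrist {'fx': 371.64829954431775, 'fy': 371.64829954431775, 'cx': 318.31192988392513, 'cy': 235.35206214427023, 'T_tool_cam': array([[-3.52315374e-05, -9.56040035e-01, -2.93236167e-01,
         7.50940212e-02],
       [ 9.99999952e-01,  5.70478099e-05, -3.06140701e-04,
         3.68797050e-04],
       [ 3.09411248e-04, -2.93236164e-01,  9.56039987e-01,
        -1.50554552e-01],
       [ 0.00000000e+00,  0.00000000e+00,  0.00000000e+00,
         1.00000000e+00]])}
0.15 [0.17490945 0.59984269 0.22287278] [ 1.41414940e-01  9.89950324e-01 -4.04118972e-04 -8.92123610e-05] 0.022
```

View pics/scene0.png

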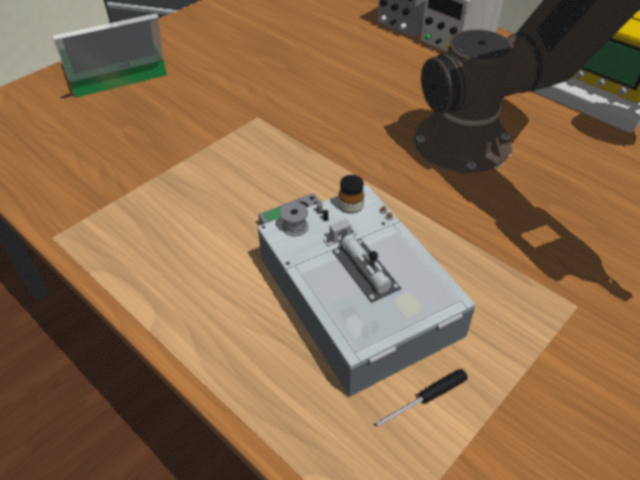

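View pics/side0.png

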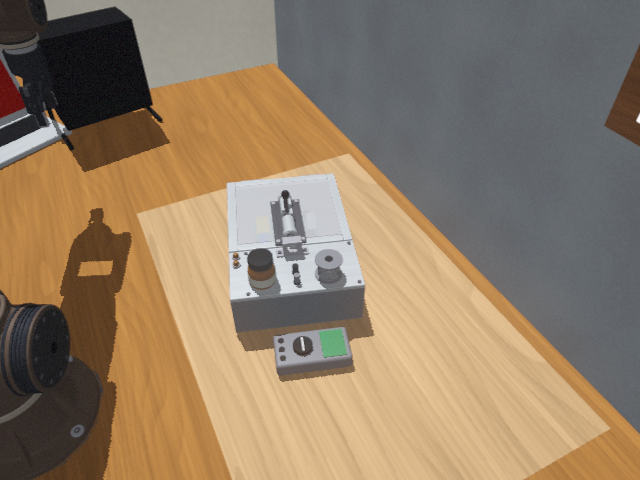

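The pictures show the enclosure with its deck end towards the robot and its -x side (lamps) at the left of the side view. The knob is at about (373,256) in scene and (285,195) in side, and the keeper at (340,228) and (292,240). I'll fit the pose from the corners, keeper and knob.

```bash
cat > fit.py <<'E'
import numpy as np
from scipy.optimize import least_squares
from bench import env
C={n:env.camera_params(n) for n in("scene","side")}
def proj(n,p):
    c=C[n];q=c["extrinsics"][:3,:3]@p+c["extrinsics"][:3,3]
    return np.array([c["fx"]*q[0]/q[2]+c["cx"],c["fy"]*q[1]/q[2]+c["cy"]])
def e2w(v,e):
    c,s=np.cos(v[2]),np.sin(v[2]);return np.array([v[0]+c*e[0]-s*e[1],v[1]+s*e[0]+c*e[1],e[2]])
E
cat > run1.py <<'E'
from fit import *
import cv2
P=dict(dl=(-.13,-.185,.11),dr=(.13,-.185,.11),hl=(-.13,.185,.11),hr=(.13,.185,.11),kp=(0,-.076,.146),lamp=(-.115,-.075,.123))
O=[("side","dl",233,302),("side","dr",362,289),("side","hl",228,184),("side","hr",335,176),("side","kp",292,240),("side","lamp",236,256),
("scene","hr",350,365),("scene","hl",472,303),("scene","dr",260,229),("scene","dl",368,183),("scene","kp",340,228),
("side","knob",285,195),("scene","knob",373,256)]
def pt(v,k): return e2w(v,P[k] if k!="knob" else (0,.012+v[3],.171))
f=lambda v:np.concatenate([proj(n,pt(v,k))-(a,b) for n,k,a,b in O])
r=least_squares(f,[.5,.3,-.5,.03],loss="soft_l1")
best=min((least_squares(f,[.6,.2,y,.03],loss="soft_l1") for y in(-1,-.3,.3,1)),key=lambda r:r.cost)
print(best.x,best.cost);print(np.round(best.fun.reshape(-1,2),1))
np.save("v.npy",best.x)
outs=[]
for n in("scene","side"):
    im=cv2.imread(f"pics/{n}0.png");k=3
    c=proj(n,e2w(best.x,(0,0,.12))).astype(int);x0,y0=c[0]-130,c[1]-100
    im=cv2.resize(im[y0:y0+200,x0:x0+260],None,fx=k,fy=k,interpolation=cv2.INTER_CUBIC)
    for q in list(P)+["knob"]:
        a=(proj(n,pt(best.x,q))-(x0,y0))*k+k/2
        cv2.drawMarker(im,tuple(int(t) for t in a),(0,0,255),0,14,1)
    cv2.imwrite(f"pics/{n}1.png",im)
E
python3 run1.py
```

```text
[ 0.57286827  0.13434811 -0.31922019  0.03406826] 37.516685789838846
[[-4.3 -2.6]
 [ 3.  -3.9]
 [-1.  -2.6]
 [-0.7 -3.5]
 [-0.7 -0.7]
 [-1.2 -3.3]
 [-2.4 -0.8]
 [ 1.5 -0.2]
 [-4.2 -5. ]
 [-1.9 -0.6]
 [-1.4 -5.1]
 [ 0.2 -2.9]
 [-0.6 -0.3]]
```

View pics/side1.png

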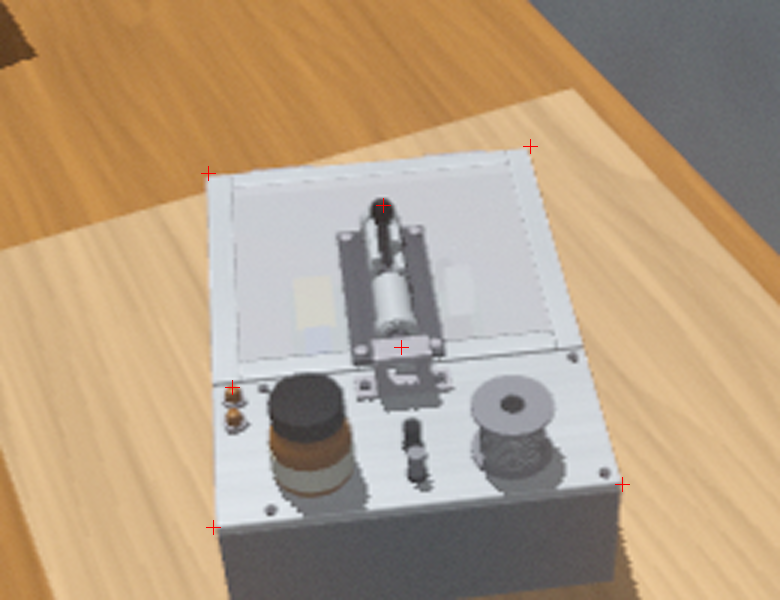

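View pics/scene1.png

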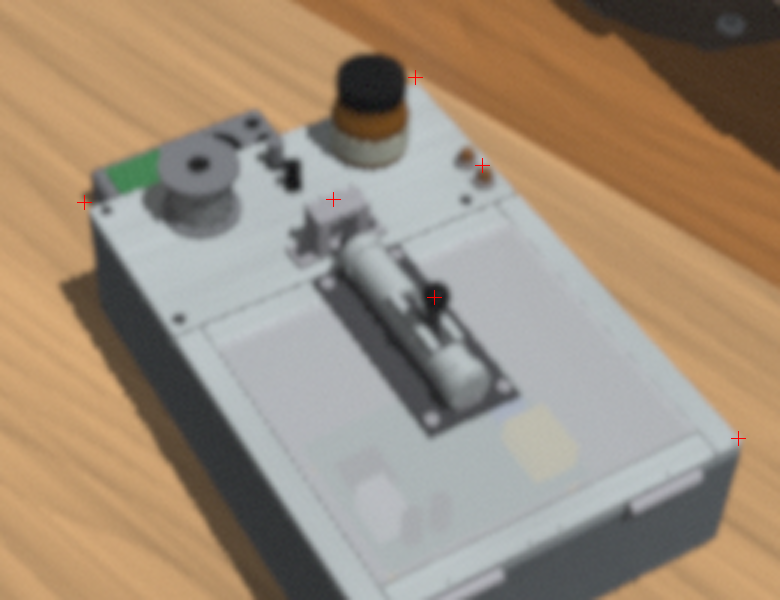

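Overlay: the fit is right to about 5 mm, with the corners 3-10 crop pixels off. I'll refit with picks from the enlarged crops.

```bash
cat > run2.py <<'E'
from fit import *
v0=np.load("v.npy")
P=dict(dl=(-.13,-.185,.11),dr=(.13,-.185,.11),hl=(-.13,.185,.11),hr=(.13,.185,.11),kp=(0,-.076,.146),l1=(-.115,-.075,.122),l2=(-.115,-.097,.122))
O=[("side","dl",216,527),("side","dr",620,488),("side","hl",208,179),("side","hr",528,152),("side","kp",401,349),("side","l1",233,391),("side","l2",234,412),("side","knob",382,211),
("scene","hl",738,450),("scene","dr",92,203),("scene","kp",338,206),("scene","l1",484,174),("scene","l2",466,155),("scene","knob",434,297)]
org={n:proj(n,e2w(v0,(0,0,.12))).astype(int)-(130,100) for n in C}
def pt(v,k): return e2w(v,P[k] if k!="knob" else (0,.012+v[3],.171))
def f(v): return np.concatenate([proj(n,pt(v,k))-(org[n]+(np.array((a,b))-1)/3) for n,k,a,b in O])
r=least_squares(f,v0,loss="soft_l1",f_scale=.7)
print(r.x,r.cost,np.sqrt(np.diag(np.linalg.inv(r.jac.T@r.jac))));print(np.round(r.fun.reshape(-1,2),1))
np.save("v.npy",r.x)
# knob triangulated freely, keeper too
for k in("knob","kp","l1"):
    ob=[o for o in O if o[1]==k]
    g=lambda p:np.concatenate([proj(n,p)-(org[n]+(np.array((a,b))-1)/3) for n,_,a,b in ob])
    q=least_squares(g,pt(r.x,k));print(k,q.x,pt(r.x,k),q.cost)
E
python3 run2.py
```

```text
[ 0.57310138  0.13547685 -0.32136364  0.03191956] 13.47180844092816 [0.00101666 0.00132799 0.00559343 0.00275735]
[[-1.2 -0.5]
 [ 0.3 -1.6]
 [ 0.1 -2.3]
 [ 0.7 -2.1]
 [-0.2 -1. ]
 [-0.6 -1.4]
 [-0.7 -0.7]
 [ 0.3 -1.6]
 [ 0.2 -3.2]
 [-2.1 -0.1]
 [-1.3 -2.1]
 [-0.3 -2.4]
 [-0.2 -2.6]
 [-0.2 -0.4]]
knob [0.58543397 0.17621765 0.16790292] [0.58697384 0.17714797 0.171     ] 0.022413901881237264
kp [0.5492733  0.06573158 0.14143674] [0.54909597 0.06336762 0.146     ] 0.25865138272260135
l1 [0.44103874 0.10214738 0.11656537] [0.44029919 0.10064041 0.122     ] 0.0401283822090955
```

```bash
cat > rob.py <<'E'
from fit import *
import cv2
from scipy.spatial.transform import Rotation as R
v=np.load("v.npy"); T=env.tip_extent
c,s=np.cos(v[2]),np.sin(v[2]); ex=np.array([c,s,0]);ey=np.array([-s,c,0])
Q=R.from_matrix(np.c_[-ex,ey,[0,0,-1]]).as_quat()   # tool y || enclosure y, tool down
def tip(x,y,z): p=e2w(v,(x,y,z)); p[2]+=T; return p   # x,y,z of the fingertip, enclosure frame
def frc():
    w=np.array(env.state()["wrist_force"]); return np.array([w@ex,w@ey,w[2]])
def where():
    p=np.array(env.state()["ee_pos"])-e2w(v,(0,0,T)); return np.round([p@ex,p@ey,p[2]],4)
def push(a,b,n,feed,axis,lim,f0):
    for p in np.linspace(a,b,n+1)[1:]:
        env.servo_line(tip(*p),feed=feed); f=frc()-f0
        print(np.round(p,3),where(),np.round(f,1))
        if abs(f[axis])>lim: return True
    return False
E
python3 - <<'E'
from rob import *
env.command_gripper(0.0)
env.move_pose(tip(0,.092,.24),Q)
env.servo_line(tip(0,.092,.157),feed=.1)
env.hold(.2); f0=frc(); print(where(),f0,env.state()["time_s"],env.state()["finger_gap"])
print(push((0,.092,.157),(0,.028,.157),32,.03,1,9,f0))
print(env.state()["time_s"])
cv2.imwrite("pics/side2.png",cv2.resize(env.get_image("side")[130:330,190:450],None,fx=3,fy=3,interpolation=2))
E
```

```text
[0.0002 0.0921 0.1576] [0.12556675 0.22069657 0.13945981] 4.15 0.002246266558869268
[0.    0.09  0.157] [0.     0.0899 0.1571] [-0.  -0.1  0.1]
[0.    0.088 0.157] [0.     0.0879 0.157 ] [ 0.1  0.1 -0.1]
[0.    0.086 0.157] [0.     0.0859 0.157 ] [-0.2 -0.9 -0.4]
[0.    0.084 0.157] [-0.      0.0839  0.157 ] [ 0.3 -0.4  0.1]
[0.    0.082 0.157] [0.     0.0819 0.157 ] [-0.3  0.3  0.1]
[0.    0.08  0.157] [0.     0.0799 0.157 ] [-0.6  0.3 -0.2]
[0.    0.078 0.157] [0.     0.0779 0.157 ] [-0.9 -0.6  0.2]
[0.    0.076 0.157] [-0.      0.0759  0.157 ] [ 0.5 -0.3  0.4]
[0.    0.074 0.157] [0.     0.0739 0.157 ] [-0.6 -0.4 -0.1]
[0.    0.072 0.157] [0.     0.0719 0.157 ] [-0.2  0.7  0.2]
[0.    0.07  0.157] [0.     0.0699 0.157 ] [-0.2 -0.8 -0.9]
[0.    0.068 0.157] [0.     0.0679 0.157 ] [-0.1  0.3 -1.6]
[0.    0.066 0.157] [-0.      0.0659  0.157 ] [-0.4 -0.3 -0.7]
[0.    0.064 0.157] [0.     0.0639 0.157 ] [-0.2 -1.4 -0. ]
[0.    0.062 0.157] [0.     0.0619 0.157 ] [-0.3 -0.  -0.5]
[0.    0.06  0.157] [0.     0.0599 0.157 ] [-0.3  0.3 -1. ]
[0.    0.058 0.157] [0.     0.0579 0.157 ] [-0.
[... 233 characters left out ...]
 ] [-0.5 -0.2 -0.5]
[0.    0.048 0.157] [0.     0.0479 0.157 ] [-0.7 -0.8 -0.4]
[0.    0.046 0.157] [0.     0.0459 0.157 ] [-0.5  0.4 -0.2]
[0.    0.044 0.157] [-0.      0.0439  0.157 ] [ 0.2  0.1 -0.3]
[0.    0.042 0.157] [0.     0.0419 0.157 ] [ 1.8 -0.2 -0.2]
[0.    0.04  0.157] [0.     0.0399 0.157 ] [ 0.6 -0.2  0.4]
[0.    0.038 0.157] [-0.      0.0379  0.157 ] [-0.2 -0.7  0.5]
[0.    0.036 0.157] [-0.      0.0359  0.157 ] [-0.1  0.8  0.8]
[0.    0.034 0.157] [0.     0.0339 0.157 ] [-1.  -0.2 -0.5]
[0.    0.032 0.157] [0.     0.0319 0.157 ] [-0.2  0.3 -0.4]
[0.    0.03  0.157] [0.     0.0299 0.157 ] [ 0.2 -0.1 -0.5]
[0.    0.028 0.157] [0.     0.0279 0.157 ] [-0.7 -0.4  0.2]
False
12.15
```

View pics/side2.png

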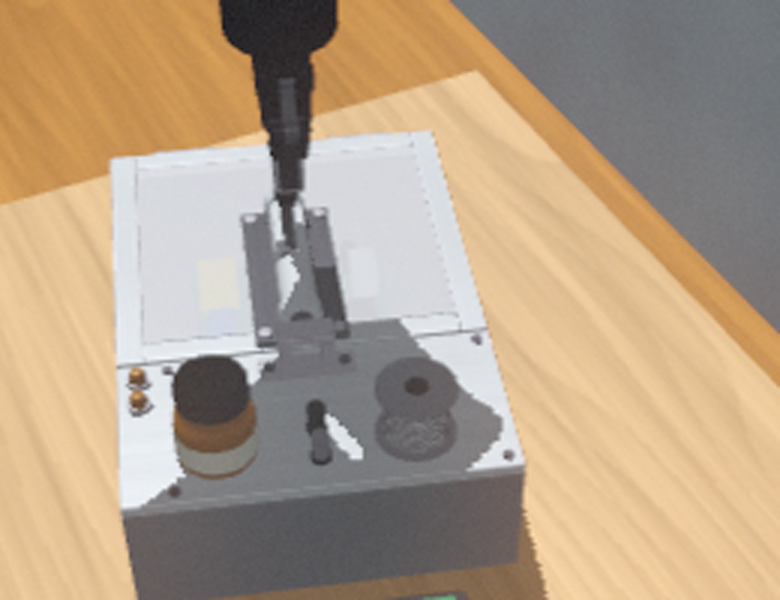

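Run:
```python
from rob import *
for n,o in(("side",(190,130)),):
  for e in((0,.028,.157),(0,.028,.2),(0,.044,.171),(0,.012,.171),(0,.02,.171),(0,.012,.145),(0,.044,.145)): print(e,((proj(n,e2w(v,e))-o)*3).round())
im=env.get_image("scene"); q=proj("scene",e2w(v,(0,.03,.16))).astype(int);print(q)
im=cv2.resize(im[q[1]-60:q[1]+40,q[0]-70:q[0]+60],None,fx=6,fy=6,interpolation=2)
for e in((0,.028,.157),(0,.012,.171)):
  a=(proj("scene",e2w(v,e))-(q-(70,60)))*6; cv2.drawMarker(im,tuple(int(t) for t in a),(0,0,255),0,14,1);print(a)
cv2.imwrite("pics/scene3.png",im)
```

```text
(0, 0.028, 0.157) [289. 216.]
(0, 0.028, 0.2) [286. 168.]
(0, 0.044, 0.171) [286. 187.]
(0, 0.012, 0.171) [290. 215.]
(0, 0.02, 0.171) [289. 208.]
(0, 0.012, 0.145) [291. 244.]
(0, 0.044, 0.145) [287. 215.]
[367 254]
[420.98712369 363.97347482]
[395.58695922 298.61962261]
```

View pics/scene3.png

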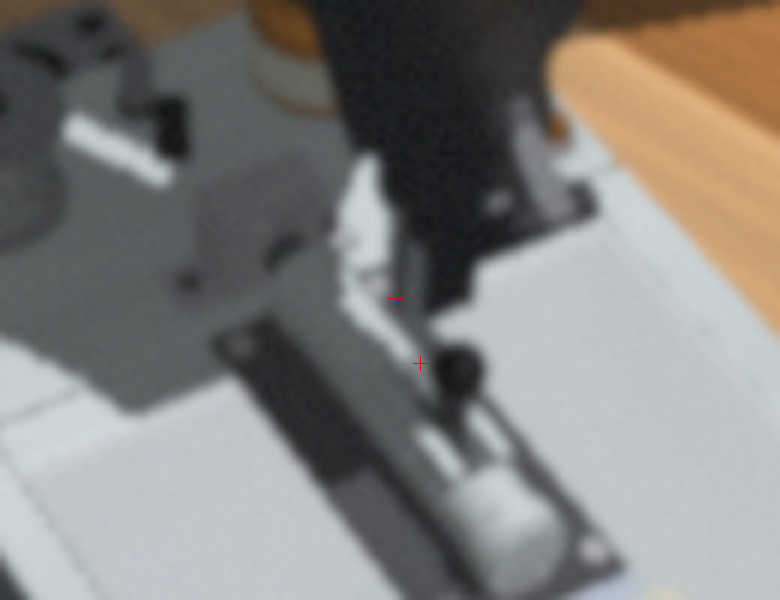

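The ball is still at its original place, about (373,256), and the fingertip shows at about (370,244). The fingers went over the ball, so I'll triangulate the tip.

Run:
```python
from rob import *
def tri(a,b):
  g=lambda p:np.r_[proj("side",p)-a,proj("scene",p)-b]
  q=least_squares(g,[.58,.17,.17]);p=q.x-e2w(v,(0,0,0));return np.round([p@ex,p@ey,p[2],q.cost],4)
o=np.array((190,130));s=np.array((297,194))
print("tip",[tri(o+np.array((290,y))/3,s+np.array((x,305))/6) for y in(200,215) for x in (430,460)])
print("ball",tri((285.3,195+3),s+np.array((460,372))/6))
print(env.state()["ee_pos"],env.state()["ee_rot"],Q)
T2=env.camera_params("wrist")
im=env.get_image("wrist");cv2.imwrite("pics/wrist4.png",im)
```

```text
tip [array([-2.0000e-03,  2.3600e-02,  1.7690e-01,  2.4527e+00]), array([-6.30000e-03,  2.73000e-02,  1.76300e-01,  1.38675e+01]), array([-4.5000e-03,  1.7600e-02,  1.6910e-01,  5.5104e+00]), array([-8.90000e-03,  2.13000e-02,  1.68500e-01,  2.04014e+01])]
ball [-0.004   0.0393  0.161   2.1244]
[0.58200185 0.1620087  0.17902524] [1.60026612e-01 9.87112699e-01 1.44630233e-05 5.75931117e-05] [0.15999128 0.98711843 0.         0.        ]
```

View pics/wrist4.png

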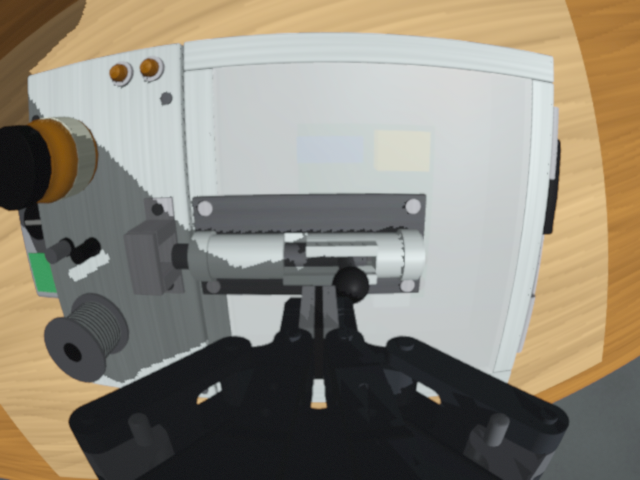

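```bash
cat >> rob.py <<'E'
W=env.camera_params("wrist");TC=W["T_tool_cam"]
def wproj(p,world=True):
    st=env.state();p=np.array(p,float)
    if world: p=R.from_quat(st["ee_rot"]).inv().apply(p-st["ee_pos"])
    q=TC[:3,:3].T@(p-TC[:3,3]);r=np.hypot(q[0],q[1]);th=np.arctan2(r,q[2])
    return np.array([W["cx"],W["cy"]])+W["fx"]*th*q[:2]/r
E
python3 - <<'E'
from rob import *
for t in((0,0,.022),(.011,0,.022),(-.011,0,.022),(0,0,.003),(.011,0,0),(.011,.01,.022)): print(t,wproj(t,False).round())
for e in((0,.044,.171),(0,.040,.171),(0,.036,.171),(0,.012,.171),(0,.0,.145),(0,.012,.145),(0,-.048,.129),(0,.085,.129),(0,-.076,.146),(-.115,-.075,.122)): print(e,wproj(e2w(v,e)).round())
E
```

```text
(0, 0, 0.022) [318. 277.]
(0.011, 0, 0.022) [318. 257.]
(-0.011, 0, 0.022) [318. 297.]
(0, 0, 0.003) [318. 294.]
(0.011, 0, 0) [318. 274.]
(0.011, 0.01, 0.022) [338. 257.]
(0, 0.044, 0.171) [352. 289.]
(0, 0.04, 0.171) [343. 289.]
(0, 0.036, 0.171) [335. 289.]
(0, 0.012, 0.171) [284. 289.]
(0, 0.0, 0.145) [266. 268.]
(0, 0.012, 0.145) [288. 268.]
(0, -0.048, 0.129) [191. 257.]
(0, 0.085, 0.129) [415. 257.]
(0, -0.076, 0.146) [138. 266.]
(-0.115, -0.075, 0.122) [143.  67.]
```

The wrist view (ball at (350,285), fingertip end at about row 285) agrees with the enclosure fit. The fingertips really end well short of the nominal 22 mm, so they passed over the ball and the bolt has not moved. I'll go back behind the ball and touch off on the barrel collar to find the true tip height.

Run:
```python
from rob import *
env.servo_line(tip(0,.028,.177),feed=.1)
env.servo_line(tip(0,.074,.177),feed=.12)
env.servo_line(tip(0,.074,.148),feed=.1)
env.hold(.1); f0=frc()
print(push((0,.074,.148),(0,.074,.112),18,.03,2,4,f0))
print(env.state()["time_s"])
```

```text
[0.    0.074 0.146] [0.     0.074  0.1462] [0.4 0.4 0.8]
[0.    0.074 0.144] [-1.000e-04  7.400e-02  1.439e-01] [-0.3  0.3  1.1]
[0.    0.074 0.142] [-1.000e-04  7.400e-02  1.418e-01] [0.4 1.8 0.8]
[0.    0.074 0.14 ] [-0.      0.074   0.1398] [0.5 0.3 0.3]
[0.    0.074 0.138] [-0.      0.074   0.1379] [-0.2  1.6  0.4]
[0.    0.074 0.136] [-1.000e-04  7.400e-02  1.358e-01] [0.7 0.6 0.5]
[0.    0.074 0.134] [-1.000e-04  7.400e-02  1.338e-01] [-0.3  1.3  1.1]
[0.    0.074 0.132] [-0.      0.074   0.1319] [0.7 1.4 1.4]
[0.    0.074 0.13 ] [-1.000e-04  7.400e-02  1.299e-01] [-0.1  0.7  0.7]
[0.    0.074 0.128] [-1.000e-04  7.400e-02  1.279e-01] [-0.1  1.2  1.3]
[0.    0.074 0.126] [-1.000e-04  7.400e-02  1.259e-01] [0.2 0.8 1.2]
[0.    0.074 0.124] [-0.      0.074   0.1238] [0.4 0.9 0.6]
[0.    0.074 0.122] [-0.      0.074   0.1219] [0.6 0.4 0.9]
[0.    0.074 0.12 ] [-1.000e-04  7.390e-02  1.198e-01] [0.5 0.2 0.4]
[0.    0.074 0.118] [-1.000e-04  7.400e-02  1.179e-01] [0.8 1.6 0.4]
[0.    0.074 0.116] [-1.000e-04  7.400e-02  1.158e-01] [1.3 1.  0.3]
[0.    0.074 0.114] [-1.000e-04  7.400e-02  1.139e-01] [0.9 0.8 1.4]
[0.    0.074 0.112] [1.000e-04 7.410e-02 1.121e-01] [1.  0.8 1.5]
False
18.225
```

Run:
```python
from rob import *
w=env.get_image("wrist")[180:430,160:480]; s=env.get_image("scene"); q=proj("scene",e2w(v,(0,.06,.15))).astype(int)
s=s[q[1]-62:q[1]+63,q[0]-55:q[0]+55]
s=cv2.resize(s,(440,500),interpolation=2)
im=np.hstack([cv2.resize(w,(640,500)),s]); print(q)
cv2.imwrite("pics/c5.png",cv2.resize(im,None,fx=.74,fy=.74))
print(env.state()["finger_gap"])
```

```text
[376 268]
0.001004995448359388
```

View pics/c5.png

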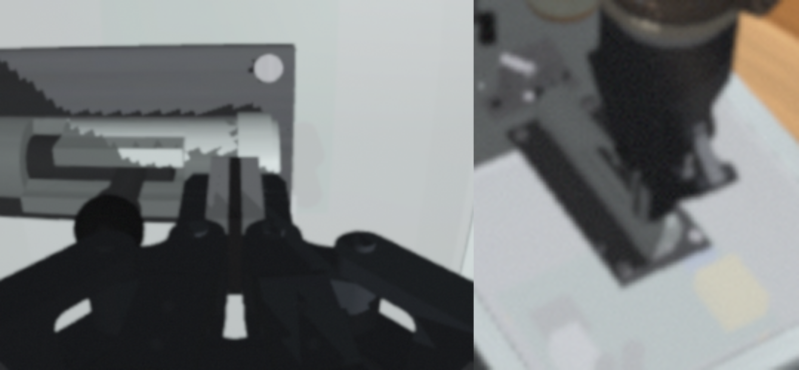

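The fingertips really end about 13 mm behind the TCP, as the wrist view shows: the tips look only just above the barrel, and there was no contact. So the gripper body hangs low, near the ball. I'll correct the tip offset, turn the tool 90° so that the clean 22 mm finger edge does the pushing, and push with body clearance.

```bash
sed -i 's/T=env.tip_extent/T=-.013/' rob.py; echo 'Q2=R.from_matrix(np.c_[-ey,-ex,[0,0,-1]]).as_quat()' >> rob.py
python3 - <<'E'
from rob import *
env.servo_line(tip(0,.076,.185),feed=.15)
env.move_pose(tip(0,.076,.185),Q2)
env.servo_line(tip(0,.076,.155),feed=.1)
env.hold(.1); f0=frc(); print(where(),env.state()["time_s"])
print(push((0,.076,.155),(0,.044,.155),4,.06,1,9,f0))
print(push((0,.044,.155),(0,.024,.155),10,.03,1,9,f0))
print(env.state()["time_s"])
w=env.get_image("wrist")
s=env.get_image("scene"); q=proj("scene",e2w(v,(0,.03,.15))).astype(int)
s=cv2.resize(s[q[1]-62:q[1]+63,q[0]-55:q[0]+55],(440,500),interpolation=2)
im=np.hstack([cv2.resize(w[100:350,160:480],(640,500)),s]);cv2.imwrite("pics/c6.png",cv2.resize(im,None,fx=.74,fy=.74))
E
```

```text
[0.0003 0.0762 0.1556] 20.675
[0.    0.068 0.155] [1.000e-04 6.760e-02 1.554e-01] [-0.1  0.2 -1.2]
[0.    0.06  0.155] [1.000e-04 5.960e-02 1.551e-01] [ 0.2  0.6 -1.7]
[0.    0.052 0.155] [-0.      0.0515  0.155 ] [ 0.6 -0.4 -0.6]
[0.    0.044 0.155] [-0.      0.0435  0.155 ] [-0.7  0.2 -1.1]
False
[0.    0.042 0.155] [-1.000e-04  4.190e-02  1.549e-01] [ 0.4  1.5 -0.9]
[0.    0.04  0.155] [-0.     0.04   0.155] [ 0.4  1.7 -1. ]
[0.    0.038 0.155] [0.     0.0379 0.155 ] [ 0.4  1.1 -1.3]
[0.    0.036 0.155] [0.     0.0358 0.155 ] [ 0.5  1.6 -1.7]
[0.    0.034 0.155] [0.     0.0338 0.155 ] [ 0.7  1.9 -0.7]
[0.    0.032 0.155] [1.000e-04 3.300e-02 1.551e-01] [-0.3  9.7 -2.7]
True
23.3083
```

View pics/c6.png

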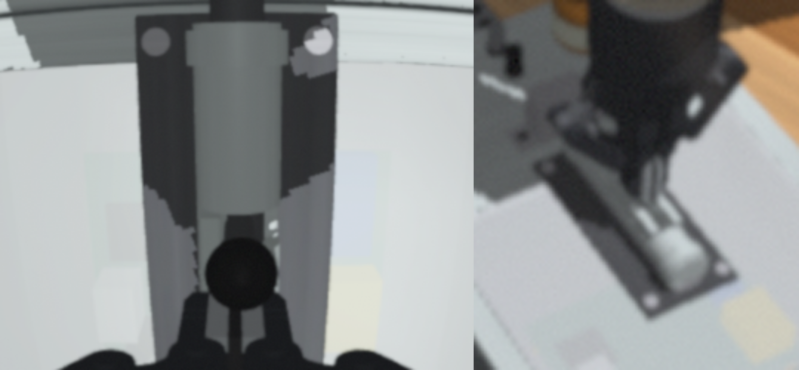

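The bolt is home: the hard stop came at finger y = 33 mm, as expected, with 9.7 N. In the wrist view the ball sits at (240,273), right ahead of the fingers at the slot corner. Next is the turn over.

Run:
```python
from rob import *
env.servo_line(tip(0,.038,.155),feed=.1)
env.servo_line(tip(0,.038,.198),feed=.15)
env.move_pose(tip(.032,.013,.198),Q)
env.servo_line(tip(.032,.013,.155),feed=.12)
env.hold(.1); f0=frc(); print(where(),env.state()["time_s"])
hit=push((.032,.013,.155),(-.012,.013,.155),11,.05,0,12,f0)
print(hit,env.state()["time_s"])
if not hit:
    env.servo_line(tip(-.012,.013,.183),feed=.15)
    env.servo_line(tip(-.045,.013,.183),feed=.15)
    env.servo_line(tip(-.045,.013,.168),feed=.1)
    print(push((-.045,.013,.168),(-.045,.013,.136),16,.03,2,10,f0))
print(env.state()["time_s"])
```

```text
[0.0324 0.0132 0.1558] 26.05
[0.028 0.013 0.155] [0.0278 0.0131 0.1555] [-0.4 -0.6  0.2]
[0.024 0.013 0.155] [0.0238 0.013  0.1551] [-0.6 -0.3  0.3]
[0.02  0.013 0.155] [0.0198 0.013  0.155 ] [-0.4 -0.3  0. ]
[0.016 0.013 0.155] [0.0158 0.013  0.1551] [-0.5  0.6 -0.6]
[0.012 0.013 0.155] [0.0117 0.013  0.155 ] [-0.8 -0.7  0.2]
[0.008 0.013 0.155] [0.0077 0.013  0.1549] [ 0.5 -1.2  0.1]
[0.004 0.013 0.155] [0.0039 0.013  0.1551] [ 1.3 -1.6 -0.2]
[0.    0.013 0.155] [-0.0003  0.013   0.155 ] [ 0.9 -0.2 -0.3]
[-0.004  0.013  0.155] [-0.0044  0.013   0.155 ] [ 1.  -0.6  0.6]
[-0.008  0.013  0.155] [-0.0084  0.013   0.155 ] [-0.3  0.1  0.5]
[-0.012  0.013  0.155] [-0.0124  0.013   0.155 ] [-0.9 -0.5  0.6]
False 28.8
[-0.045  0.013  0.166] [-0.0448  0.013   0.166 ] [-2.  -0.9  0.5]
[-0.045  0.013  0.164] [-0.0455  0.013   0.1641] [-3.8 -0.9  4. ]
[-0.045  0.013  0.162] [-0.0449  0.013   0.1621] [-2.7 -0.6  1.8]
[-0.045  0.013  0.16 ] [-0.0449  0.013   0.1598] [-0.5 -0.3  1.3]
[-0.045  0.013  0.158] [-0.0449  0.013   0.1578] [-0.6 -0.4  0.7]
[-0.045  0.013  0.156] [-0.0449  0.013   0.1558] [-0.6 -1.3  0.1]
[-0.045  0.013  0.154] [-0.045   0.013   0.1539] [-1.  -0.4 -0.1]
[-0.045  0.013  0.152] [-0.045   0.013   0.1519] [-0.4 -0.5  0.2]
[-0.045  0.013  0.15 ] [-0.045  0.013  0.15 ] [-0.9 -0.6  0.8]
[-0.045  0.013  0.148] [-0.045   0.0132  0.1489] [-5.3 -0.4 12.2]
True
32.3
```

Run:
```python
from rob import *
env.servo_line(tip(-.045,.013,.195),feed=.15)
w=env.get_image("wrist")
for a in(0,.7,.9,1.1,1.25,1.4): print(a,wproj(e2w(v,(-.042*np.sin(a),.012,.129+.042*np.cos(a)))).round())
s=env.get_image("scene"); q=proj("scene",e2w(v,(0,.03,.15))).astype(int)
s=cv2.resize(s[q[1]-62:q[1]+63,q[0]-55:q[0]+55],(440,500),interpolation=2)
im=np.hstack([cv2.resize(w[130:380,160:480],(640,500)),s]);cv2.imwrite("pics/c7.png",cv2.resize(im,None,fx=.74,fy=.74))
```

```text
0 [316. 364.]
0.7 [316. 311.]
0.9 [316. 296.]
1.1 [316. 283.]
1.25 [316. 274.]
1.4 [317. 268.]
```

View pics/c7.png

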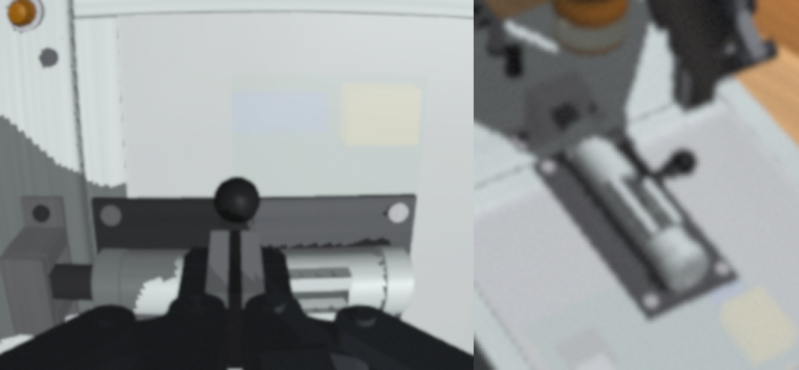

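The ball now shows at wrist pixel (320,265). After the known 4-pixel offset that matches the 1.4 rad stop (264), and 1.25 rad would be at 270. The press also ended on a hard stop, and the fingers are clear, so I'm handing in.

```bash
python3 -c "
from bench import env
print(env.state()['time_s'],env.job_done())"
```

```text
the job is handed in; nothing more can be done
32.8667 None
```

I pushed the bolt home to its stop, turned the knob over into the notch to its stop, and handed the job in at 32.9 s with the fingers clear; I saw no lid movement and nothing disturbed, but no verdict came back.

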